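Ballast the bangle stand and hang its uneven bar at the balance point

ROBOT

A 6-joint arm with a two-finger parallel gripper is mounted at the origin on the work surface. World frame = base frame: x ahead of the robot, y to its left, z up, the work surface at z = 0. Lengths are in m, angles in rad, forces in N, time in s.
With the tool pointing down it reaches from about 0.25 to 0.725 m from the base axis. Payload 4 kg.
Tool frame: the origin (TCP) lies midway between the tips of the shut fingers; the grasp point (between the pads) lies 19 mm behind it; z points along the fingers, y is the line along which they close (so a half turn about z gives the same grasp; the last joint's range is limited). The gripper opens to 85 mm and grips with 20 to 120 N. Pads are 22 mm wide; open, the fingers measure 114 mm over their backs; the gripper's body (76 mm by 85 mm) begins 54 mm behind the grasp point. The pads swing forward as they close: fully open they stand 13 mm farther back than shut.
Start: joints at [1.124, 0.241, 0.005, 1.335, 0, 1.571], TCP at [0.216, 0.451, 0.231] pointing down, gripper open.
Joint ranges: [-2.72, 2.72], [-1.05, 1.87], [-1.09, 1.28], [-1.99, 2.15], [-1.42, 1.44], [-3.14, 3.14]. Speed limits (rad/s): [2.79, 2.79, 3.14, 3.14, 3.14, 3.14].

INTERFACE

Orientations are given as a unit quaternion [x, y, z, w].
In Python, from workcell import bot, camera, job_done gives the robot as it stands.
- The arm moves only by the tool carry_out, never from a script. Its argument "plan" is a list of rows, each an object of numbers: "dx", "dy", "dz": the shift along the tool's x, y, z in mm; "twist": the turn about the tool's z in degrees; "fingers": the closure, from -1 (fully open) to 1 (shut). In form: [{"dx": .., "dy": .., "dz": .., "twist": .., "fingers": ..}, ...]. A call has exactly 5 rows; each row is the pose to reach, as a shift and turn from the pose commanded when the call began, along the tool's axes at that moment; what a row does not reach only later rows make up. A row lasts 1/12 s, in which the tool goes at most 41.7 mm and 7.16 degrees, less where a joint would pass 70% of its speed; a pose out of reach is approached as far as the arm can. A call with a gripper value outside its range is refused whole. The fingers move at their own pace and stop on an object; the grip force is fixed at half the most. Time passes only in rows, so rows that repeat a pose let the fingers close, or fill a call up. It gives the time, the measured TCP pose, the force, the opening and the grip force at its end, in the units of the state.
- bot.get_obs(): the state, without advancing time (a new reading comes with each control period).
- camera(name): name is "scene" or "top" or "wrist"; returns a dict with "image" (384x512x3 uint8, red, green, blue), "intrinsics" (3x3 intrinsics, pixels), "eye" and "attitude" of the camera in the world. Camera axes: x right, y down, z forward; pixel columns grow to the right and rows downward; lengths in m; the calibration is good to about 2 mm. A picture is of the moment at which its call begins. There is no depth.
- job_done(): hands the job in; it is judged then, once.
The state is a dict: "clock": time; "joint_pos": joint angles; "joint_vel": joint speeds; "tau": joint torques, N m; "eef_pos": TCP position; "tool_rot": TCP orientation; "ft_force": force on the tool from outside, world axes, zero at the start; "ft_torque": the same for the moment, N m; "grip_width": finger opening in m; "grasp_force": force on a finger pad.
Only numpy, scipy, OpenCV 4.12 (cv2) and the standard library are available. Lean on these libraries where they do the work, as an engineer would, in place of code of your own. Each camera call takes 0.05 s, during which the arm holds its last target. There are 200 camera calls.

TASK

Set up the bangle stand on the stall: first weigh down its tray foot with the two stacks of bangles, one standing in the bay on each side of the post. Then take the loaded bangle bar, whose two rolls may differ a lot in weight: lift it just off its rack at trial points until you find where it balances, grip it there, carry it over without letting it tip, and leave it lying level in the stand's two forks, balanced on its own. Leave the other wares where they are.

Things in the scene. Friction and masses are not known exactly. Their poses are not given: they have to be found in the camera images.
- bar: Dark round rod, 24 mm diameter, 466 mm long over brass end knobs, with two rolls of bangles on it; up to 0.75 kg in all. Origin: on its axis at mid-length; y runs along the rod. It starts level in the rack, axis 62 mm above the table. Bare (to be gripped from above) for 112 mm or more each side of the middle; it balances within 97 mm of the middle, 30 mm or more short of a roll.
- roll_a: Roll of bangles hanging loosely on the rod near one end (either end; told apart from roll_b only by weight): 68 mm diameter, 72 mm long, bore 27 mm, lying 150 to 170 mm from the bar's middle and held there only by friction. Origin: its centre; y along it. Each roll weighs some 70 to 400 g, which cannot be seen. The rod alone weighs 120 g.
- roll_b: The other roll of bangles, the same in looks and size, near the other end of the rod.
- rack: Fixed low wooden rack: board 70 x 452 x 12 mm with an 8 mm thick upright 214 mm either side of the middle, ending in a V notch that holds the bar near its end; the notch arms rise to 64 mm. Origin: centre of the underside; y runs along the bar.
- stand: Loose display stand, about 0.9 kg: wooden tray foot 130 mm (x) x 290 mm (y), 10 mm thick with a rim up to 20 mm above the table, a slim steel post (18 mm) in its middle and on top two steel V forks. Origin: centre of the foot's underside, z up, y along the foot's length.
- stand_forks (a point): Midpoint between the two forks, on the axis of a bar lying in both (along the stand's y), 150 mm above the foot's underside. Forks: 5 mm thick V plates 21 mm either side along y, 37 mm free between them for the fingers; V arms reach 25 mm out in x and 4 mm above this point; the crosspiece lies 36 mm below it. A bar whose centre of mass is not between the forks tips off.
- stand_bay_left (a point): Centre of the floor (10 mm above the table) of the bay on the stand's +y side, 86 mm from the post. The bay is 118 mm (x) x 128 mm (y), rim and divider 10 mm high.
- stand_bay_right (a point): The same for the bay on the stand's -y side.
- stack_a: Upright stack of copper bangles, a ring of 60 mm outer and 52 mm inner diameter, 45 mm tall, 260 g. Origin: centre of the underside.
- stack_b: Second stack of bangles, the same as stack_a.
- bowl: Bystander: brass bowl, 92 mm across, 42 mm tall. Origin: centre of the underside (so for all bystanders).
- bead_jar: Bystander: clear jar with a metal lid, 54 mm across, 50 mm tall.
- calculator: Bystander: grey pocket calculator, 120 x 72 x 14 mm.
- jewel_box: Bystander: red box, 70 x 90 x 35 mm.
- bowl_far: Bystander: brass bowl beyond the stand, 100 mm across, 45 mm tall.
- kada_far: Bystander: single thick bangle lying flat beyond the stand, 72 mm across, 12 mm tall.
Things that resemble listed ones, but are neither listed nor needed, are in the scene too. What is shaped like the stack_a but green is not meant.

How it is judged:
On the way, in this order (a step that is already met when the one before it is completed fails the run):
1. one stack of bangles stands released in a bay of the stand's foot ((((y of stack_a in the frame of stand between 0.038 and 0.112 m and x of stack_a in the frame of stand between -0.033 and 0.033 m and z of stack_a in the frame of stand between 0.005 and 0.016 m and angle between stack_a's own z axis and vertical below 0.08 rad) and contact force between the fingers and stack_a below 0.2 N) or ((y of stack_a in the frame of stand between -0.112 and -0.038 m and x of stack_a in the frame of stand between -0.033 and 0.033 m and z of stack_a in the frame of stand between 0.005 and 0.016 m and angle between stack_a's own z axis and vertical below 0.08 rad) and contact force between the fingers and stack_a below 0.2 N) or ((y of stack_b in the frame of stand between 0.038 and 0.112 m and x of stack_b in the frame of stand between -0.033 and 0.033 m and z of stack_b in the frame of stand between 0.005 and 0.016 m and angle between stack_b's own z axis and vertical below 0.08 rad) and contact force between the fingers and stack_b below 0.2 N) or ((y of stack_b in the frame of stand between -0.112 and -0.038 m and x of stack_b in the frame of stand between -0.033 and 0.033 m and z of stack_b in the frame of stand between 0.005 and 0.016 m and angle between stack_b's own z axis and vertical below 0.08 rad) and contact force between the fingers and stack_b below 0.2 N))), for 0.2 s.
2. a stack of bangles stands in each of the two bays ((((y of stack_a in the frame of stand between 0.038 and 0.112 m and x of stack_a in the frame of stand between -0.033 and 0.033 m and z of stack_a in the frame of stand between 0.005 and 0.016 m and angle between stack_a's own z axis and vertical below 0.08 rad) and (y of stack_b in the frame of stand between -0.112 and -0.038 m and x of stack_b in the frame of stand between -0.033 and 0.033 m and z of stack_b in the frame of stand between 0.005 and 0.016 m and angle between stack_b's own z axis and vertical below 0.08 rad)) or ((y of stack_a in the frame of stand between -0.112 and -0.038 m and x of stack_a in the frame of stand between -0.033 and 0.033 m and z of stack_a in the frame of stand between 0.005 and 0.016 m and angle between stack_a's own z axis and vertical below 0.08 rad) and (y of stack_b in the frame of stand between 0.038 and 0.112 m and x of stack_b in the frame of stand between -0.033 and 0.033 m and z of stack_b in the frame of stand between 0.005 and 0.016 m and angle between stack_b's own z axis and vertical below 0.08 rad))) and contact force between the fingers and stack_a below 0.2 N and contact force between the fingers and stack_b below 0.2 N), for 0.2 s.
3. the gripper holds the bar level (within 4 degrees), lifted clear of the rack (angle between bar's own y axis and vertical between 1.5008 and 1.6408 rad and height (world z) of bar above 0.066 m and contact force between bar and rack below 0.05 N and contact force between the fingers and bar above 2 N), for 0.3 s.
4. the bar lies level in the stand's forks, let go (angle between bar's own y axis and vertical between 1.5108 and 1.6308 rad and z of bar in the frame of stand between 0.142 and 0.156 m and x of bar in the frame of stand between -0.03 and 0.03 m and angle between the y axis of bar and the y axis of stand, either way round below 0.1 rad and contact force between bar and stand above 2 N and contact force between the fingers and bar below 0.2 N), for 0.3 s.
At the end, for the whole second after the job is handed in: Stand upright; a stack stands upright in each bay (38-112 mm from the post, within 33 mm of its midline); the bar, both rolls on it (within 195 mm of its middle), lies free and still in both forks, level within 3.4 degrees, axis 142-156 mm above the foot's underside, in line within 0.1 rad (all of step 4 and (((y of stack_a in the frame of stand between 0.038 and 0.112 m and x of stack_a in the frame of stand between -0.033 and 0.033 m and z of stack_a in the frame of stand between 0.005 and 0.016 m and angle between stack_a's own z axis and vertical below 0.08 rad) and (y of stack_b in the frame of stand between -0.112 and -0.038 m and x of stack_b in the frame of stand between -0.033 and 0.033 m and z of stack_b in the frame of stand between 0.005 and 0.016 m and angle between stack_b's own z axis and vertical below 0.08 rad)) or ((y of stack_a in the frame of stand between -0.112 and -0.038 m and x of stack_a in the frame of stand between -0.033 and 0.033 m and z of stack_a in the frame of stand between 0.005 and 0.016 m and angle between stack_a's own z axis and vertical below 0.08 rad) and (y of stack_b in the frame of stand between 0.038 and 0.112 m and x of stack_b in the frame of stand between -0.033 and 0.033 m and z of stack_b in the frame of stand between 0.005 and 0.016 m and angle between stack_b's own z axis and vertical below 0.08 rad))) and distance between each of roll_a, roll_b and bar below 0.195 m and linear speed of bar below 0.02 m/s and angular speed of bar below 0.1 rad/s and angle between stand's own z axis and vertical below 0.03 rad); the robot touches nothing.
It fails at once if the bar tips more than about 14 degrees (the bangles would slide off) (angle between bar's own y axis and vertical below 1.3208 rad or angle between bar's own y axis and vertical above 1.8208 rad).
It fails at once if one of the other wares is moved more than 30 mm (distance of any of bowl, bead_jar, calculator, jewel_box, bowl_far, kada_far from where it was at the start of the episode above 0.03 m).
It also fails if it takes over 72 s, if anything falls off the work surface, if the arm or the gripper's body presses on something with over 40 N, if the wrist force passes 120 N, or if a joint passes its speed limit or range.

## Working session

There is one attempt and no reset: what is moved stays moved. The work goes in short steps, Python scripts to look and compute and a tool call to move; the robot and the scene stay as the last step left them, time stands still between calls to the robot, and variables do not carry over. Pictures are saved under pics/ and viewed, at most 10 in all, crops included, and the job is handed in when it is done.

Besides the shell and the picture viewer there is one more tool, called after "Call:" as a command line: name --argument value ..., lists and objects as JSON in quotes. carry_out: Moves the arm, as the interface text tells. Its arguments: {"type":"object","properties":{"plan":{"type":"array","items":{"type":"object","properties":{"dx":{"type":"number"},"dy":{"type":"number"},"dz":{"type":"number"},"twist":{"type":"number"},"fingers":{"type":"number"}}}}},"required":["plan"]}

```bash
mkdir -p pics; cat > h.py <<'E'
import numpy as np, cv2
from scipy.spatial.transform import Rotation as R
from workcell import bot, camera, job_done
def att(c):
    a=np.array(c["attitude"],float)
    return a if a.shape==(3,3) else R.from_quat(a).as_matrix()
def ray(c,u,v,z):
    K=np.array(c["intrinsics"]);d=att(c)@np.linalg.solve(K,[u,v,1.]);e=np.array(c["eye"])
    return e+d*(z-e[2])/d[2]
def proj(c,p):
    q=att(c).T@(np.array(p)-np.array(c["eye"]));q=np.array(c["intrinsics"])@q;return q[:2]/q[2]
def save(c,n): cv2.imwrite("pics/"+n,c["image"][:,:,::-1])
E
python3 - <<'E'
from h import *
import pickle
cs={n:camera(n) for n in("top","scene")}
pickle.dump(cs,open("c0.pkl","wb"))
for n,c in cs.items():
    print(n,c["eye"],c["attitude"],c["intrinsics"]); 
im=cs["top"]["image"][:,:,::-1];cv2.imwrite("pics/top0.png",cv2.resize(im,(800,600),interpolation=cv2.INTER_CUBIC))
im=cs["scene"]["image"][:,:,::-1];cv2.imwrite("pics/sc0.png",cv2.resize(im,(800,600),interpolation=cv2.INTER_CUBIC))
print(bot.get_obs())
E
```

```text
top [ 0.42275056 -0.02443308  1.68511936] [ 0.70818004 -0.70508997  0.02929762 -0.02169839] [[466.52682994   0.         250.42619446]
 [  0.         466.52682994 189.15277449]
 [  0.           0.           1.        ]]
scene [ 1.33320532 -0.15610704  0.80257465] [ 0.69745965  0.5888169  -0.26523524 -0.31063638] [[360.96575474   0.         253.35621269]
 [  0.         360.96575474 191.52049236]
 [  0.           0.           1.        ]]
{'clock': 0.1, 'joint_pos': array([ 1.12397309e+00,  2.41320097e-01,  3.83942722e-03,  1.33519344e+00,
       -1.88376379e-05,  1.57081896e+00]), 'joint_vel': array([-0.00059631, -0.00233647,  0.00261064,  0.00076488,  0.00089779,
       -0.00113221]), 'tau': array([-7.14416074e-04, -3.73137510e+01,  2.53010523e+01,  1.08454502e-02,
       -5.96450172e-05, -4.28984421e-06]), 'eef_pos': array([0.21580921, 0.45039345, 0.23050329]), 'tool_rot': array([ 2.21568663e-01,  9.75144321e-01, -9.17644754e-04, -1.98823156e-04]), 'ft_force': array([ 0.43150126, -1.03732854,  1.45781372]), 'ft_torque': array([-0.01353702,  0.00959856,  0.04643884]), 'grasp_force': 0.0, 'grip_width': 0.08548365481396358}
```

View pics/top0.png

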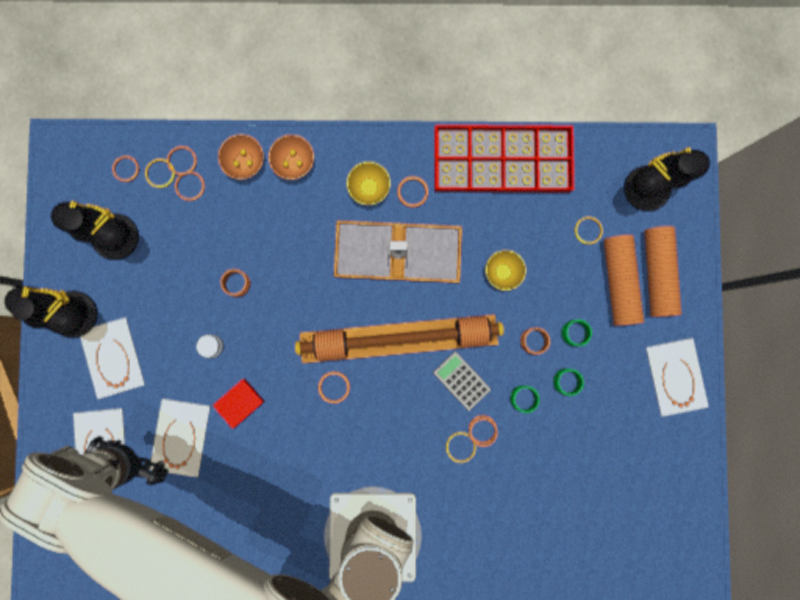

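View pics/sc0.png

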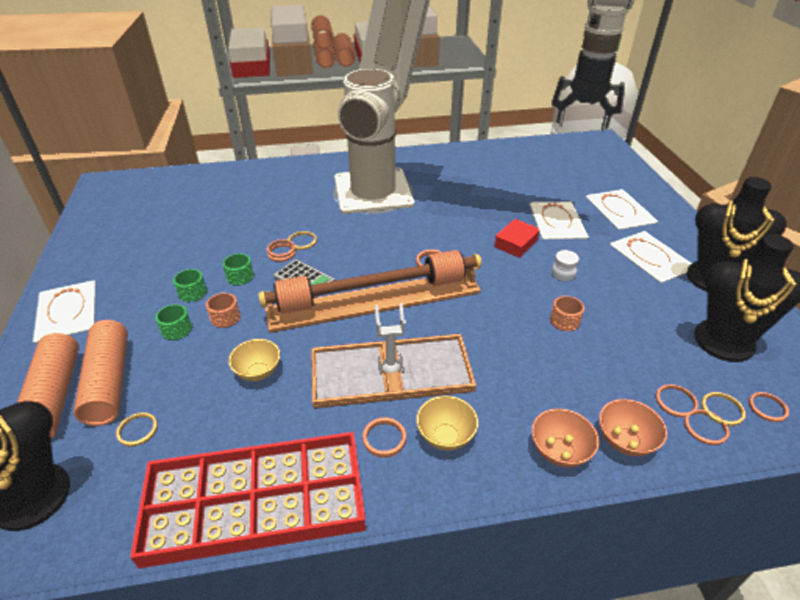

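Top view (800x600 px): copper stacks stand at (234,283) and (536,341). Possible confusions are the green stacks at (577,333), (569,382) and (525,399), and flat copper rings at (334,387), (483,431) and (413,191). By the description I choose (234,283) and (536,341). The bar runs from (297,348) to (500,329), and the stand is centred at about (398,251).

```bash
python3 - <<'E'
from h import *
import pickle
cs=pickle.load(open("c0.pkl","rb"));c=cs["top"];im=c["image"];s=1.5625
hsv=cv2.cvtColor(im,cv2.COLOR_RGB2HSV)
m=(((hsv[...,0]<16)|(hsv[...,0]>172))&(hsv[...,1]>90)&(hsv[...,2]>50)).astype(np.uint8)
n,l,st,ce=cv2.connectedComponentsWithStats(m)
for u,v in((234,283),(536,341),(330,345),(474,332)):
    u/=s;v/=s
    k=[i for i in range(1,n) if st[i,0]-2<=u<=st[i,0]+st[i,2]+2 and st[i,1]-2<=v<=st[i,1]+st[i,3]+2 and st[i,4]>30]
    for i in k:
        x,y,w,h,a=st[i]; cx,cy=x+(w-1)/2,y+(h-1)/2
        print((u,v),st[i],ray(c,cx,cy,.03).round(4))
for name,u,v,z in (("knobL",297,348,.062),("knobR",500,329,.062),("tray TL",336,221,.02),("TR",462,227,.02),("BL",334,279,.02),("BR",460,282,.02),("rack",299,334,.012),("",301,362,.012),("",496,315,.012),("",499,342,.012)):
    print(name,ray(c,u/s,v/s,z).round(4))
a=im[160:240,130:370][...,::-1]
cv2.imwrite("pics/a.png",np.vstack([cv2.resize(im[135:240,185:330][...,::-1],(800,580),interpolation=cv2.INTER_CUBIC)]))
def cr(u,v,img):return cv2.resize(img[int(v)-25:int(v)+25,int(u)-33:int(u)+33][...,::-1],(396,300),interpolation=cv2.INTER_CUBIC)
sc=cs["scene"]["image"]
cv2.imwrite("pics/b.png",np.vstack([np.hstack([cr(234/s,283/s,im),cr(536/s,341/s,im)]),np.hstack([cr(567/s,313/s,sc),cr(223/s,309/s,sc)])]))
E
```

```text
(149.76, 181.12) [141 173  19  17 100] [0.5697 0.315  0.03  ]
(343.04, 218.24) [333 210  19  17  97] [ 0.4413 -0.3674  0.03  ]
(211.2, 220.8) [ 192  202  127   30 1433] [ 0.4453 -0.0586  0.03  ]
(303.36, 212.48) [ 192  202  127   30 1433] [ 0.4453 -0.0586  0.03  ]
knobL [0.4225 0.167  0.062 ]
knobR [ 0.4665 -0.2843  0.062 ]
tray TL [0.7148 0.0861 0.02  ]
TR [ 0.7026 -0.2047  0.02  ]
BL [0.5805 0.0894 0.02  ]
BR [ 0.5751 -0.1997  0.02  ]
rack [0.4544 0.1688 0.012 ]
 [0.3906 0.1634 0.012 ]
 [ 0.5    -0.2833  0.012 ]
 [ 0.438  -0.2898  0.012 ]
```

View pics/a.png

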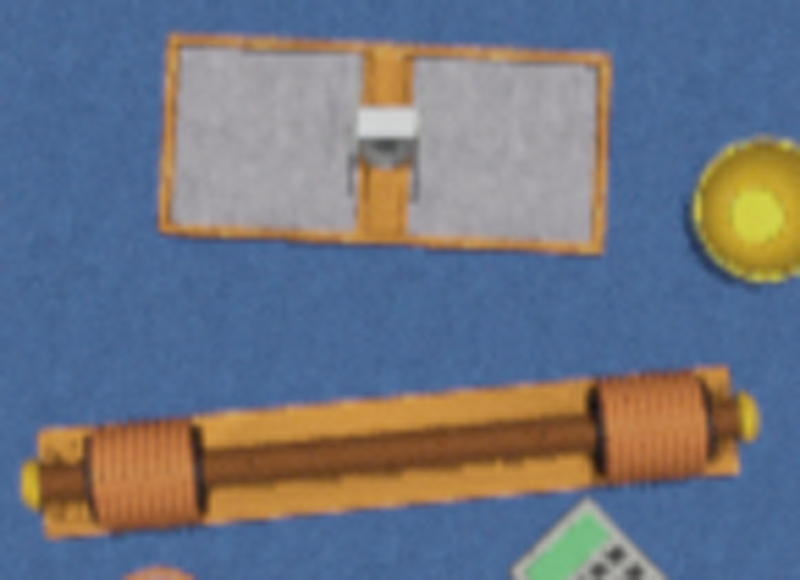

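View pics/b.png

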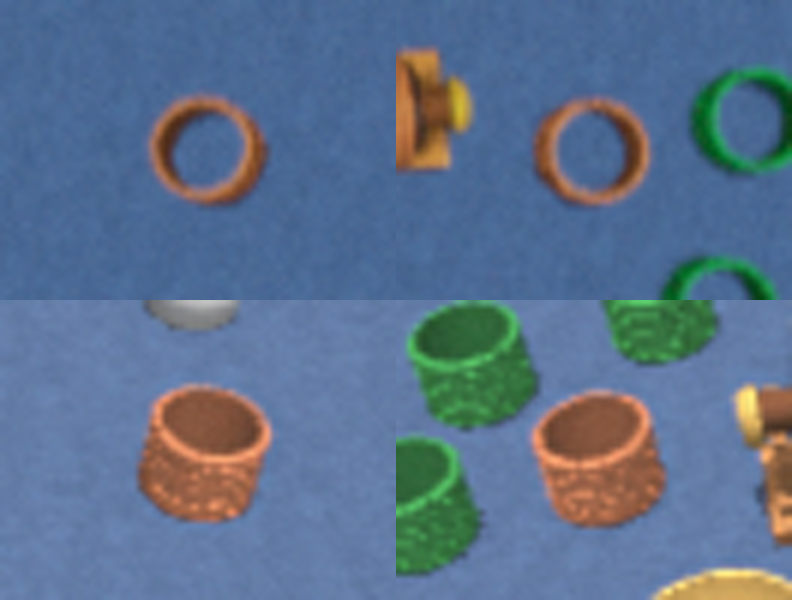

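```bash
cat >> h.py <<'E'
def pose():
    o=bot.get_obs();M=R.from_quat(o["tool_rot"]).as_matrix();return np.array(o["eef_pos"]),np.degrees(np.arctan2(M[1,1],M[0,1]))
def moves(wps,p=None,yaw=None):
    "waypoints (x,y,z,yaw deg of tool y); prints per-call relative rows, assuming tool down"
    q,w=pose(); p=q if p is None else np.array(p,float); yaw=w if yaw is None else yaw
    for t in wps:
        a=np.radians(yaw);Y=np.array([np.cos(a),np.sin(a),0]);X=np.array([-np.sin(a),np.cos(a),0])
        d=np.array(t[:3])-p; tw=-((t[3]-yaw+180)%360-180)
        print("dx %.1f dy %.1f dz %.1f twist %.1f |%.0f|"%(d@X*1e3,d@Y*1e3,-d[2]*1e3,tw,np.linalg.norm(d)*1e3))
        p=np.array(t[:3],float);yaw=t[3]
E
python3 - <<'E'
from h import *
import pickle
cs=pickle.load(open("c0.pkl","rb"));c=cs["top"];s=cs["scene"]
def g(X,Y,z): return ray(c,(X+.5)/5.517-.5+185,(Y+.5)/5.524-.5+135,z)
T=[g(170,35,.02),g(610,53,.02),g(603,252,.02),g(160,234,.02)]
ctr=np.mean(T,0);L=(T[0]+T[3]-T[1]-T[2])/2;print("stand",ctr,L,np.linalg.norm(L),"yaw",np.degrees(np.arctan2(-L[0],L[1])),np.linalg.norm(T[0]-T[3]))
kl,kr=g(21,485,.062),g(760,416,.062);print("bar",(kl+kr)/2,np.linalg.norm(kl-kr),np.degrees(np.arctan2(-(kl-kr)[0],(kl-kr)[1])))
Q=[g(38,430,.012),g(48,538,.012),g(730,367,.012),g(740,473,.012)];print("rack",np.mean(Q,0),Q[0]-Q[2])
for X in(95,195,602,707): print("roll edge",g(X,470-.08*(X-95),.09))
# scene checks: stacks
k=1.5625
for n,(u,v),(x,y) in(("A",(568.5,301),(.5697,.315)),("B",(222.5,301),(.4413,-.3674))):
    print(n,"proj",proj(s,(x,y,.045))*k,proj(s,(x,y,0))*k)
print("forks",proj(s,(*ctr[:2],.15))*k,"stand ctr",proj(s,(*ctr[:2],.02))*k)
# knob scene: left knob(right in scene) 
print(proj(s,kl)*k,proj(s,kr)*k)
p,w=pose();print(p,w)
moves([(.45,.40,.2,30),(.5697,.315,.13,-2),(.5697,.315,.013,-2)])
E
```

```text
stand [ 0.64639472 -0.05648172  0.02      ] [0.01023128 0.28776733 0.        ] 0.28794915006150923 yaw -2.036235888597714 0.13050284174646995
bar [ 0.44620109 -0.05980033  0.062     ] 0.46751895596031245 5.554781957145529
rack [ 0.44599159 -0.05983759  0.012     ] [-0.04285747  0.44977505  0.        ]
roll edge [0.43297281 0.12393133 0.09      ]
roll edge [0.43815165 0.06223739 0.09      ]
roll edge [ 0.45929865 -0.18968072  0.09      ]
roll edge [ 0.46477235 -0.25488735  0.09      ]
A proj [567.08374461 304.31282394] [562.72500223 320.58751574]
B proj [220.44725687 300.89033576] [225.05105419 317.08646561]
forks [388.18547748 313.67044778] stand ctr [389.12017392 365.09674879]
[478.69355129 260.6102541 ] [256.62558903 299.34500634]
[0.21580921 0.45039345 0.23050329] 64.39761786836853
dx -233.0 dy 55.8 dz 30.5 twist 34.4 |241|
dx -133.5 dy 61.2 dz 70.0 twist 32.0 |163|
dx 0.0 dy 0.0 dz 117.0 twist 0.0 |117|
```

Call:
carry_out --plan '[{"dx": -190,"dy": 45,"dz": 25,"twist": 34,"fingers": -1},{"dx": -190,"dy": 45,"dz": 25,"twist": 34,"fingers": -1},{"dx": -190,"dy": 45,"dz": 25,"twist": 34,"fingers": -1},{"dx": -190,"dy": 45,"dz": 25,"twist": 34,"fingers": -1},{"dx": -190,"dy": 45,"dz": 25,"twist": 34,"fingers": -1}]'

```text
clock: 0.52
eef_pos: [0.4094, 0.408, 0.2051]
tool_rot: [0.5, 0.866, -0.001, 0.0]
ft_force: [-0.3, 0.6, 0.1]
grip_width: 0.0851
grasp_force: 0.0
```

```bash
python3 -c "
from h import *
print(pose(),bot.get_obs()['clock'])
moves([(.5697,.315,.13,-2)])"
```

```text
(array([0.40942712, 0.40803903, 0.20511854]), np.float64(29.989500153944526)) 0.5167
dx -160.7 dy 92.3 dz 75.1 twist 32.0 |200|
```

Call:
carry_out --plan '[{"dx": -160.7,"dy": 92.3,"dz": 75,"twist": 32,"fingers": -1},{"dx": -160.7,"dy": 92.3,"dz": 75,"twist": 32,"fingers": -1},{"dx": -160.7,"dy": 92.3,"dz": 75,"twist": 32,"fingers": -1},{"dx": -160.7,"dy": 92.3,"dz": 75,"twist": 32,"fingers": -1},{"dx": -160.7,"dy": 92.3,"dz": 75,"twist": 32,"fingers": -1}]'

```text
clock: 0.93
eef_pos: [0.5693, 0.3152, 0.1291]
tool_rot: [0.719, 0.695, -0.001, -0.0]
ft_force: [-0.3, 0.7, -0.2]
grip_width: 0.0854
grasp_force: 0.0
```

```bash
python3 - <<'E'
from h import *
c=camera("wrist");print(pose(),c["eye"],att(c).round(2).tolist())
im=c["image"].copy()
for z,col in((.045,(255,0,0)),(0,(255,255,0))):
    P=np.array([proj(c,(.5697+.03*np.cos(a),.315+.03*np.sin(a),z)) for a in np.linspace(0,6.28,40)],np.int32)
    cv2.polylines(im,[P],True,col,1)
c2=dict(c);c2["image"]=im;save(c2,"w1.png")
E
```

```text
(array([0.57277267, 0.31119598, 0.12583542]), np.float64(-2.2896921029244885)) [0.57188863 0.39199947 0.27210471] [[1.0, -0.03, -0.01], [-0.03, -0.95, -0.3], [-0.0, 0.3, -0.95]]
```

View pics/w1.png

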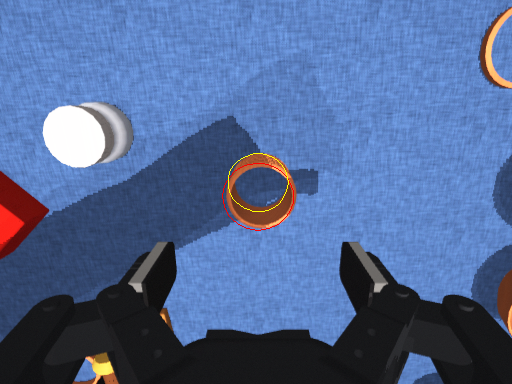

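The wrist view shows the stack's rim at (259,195), right under the projected circle. I'm going down to grasp it.

Call:
carry_out --plan '[{"dz": 30,"fingers": -1},{"dz": 60,"fingers": -1},{"dz": 90,"fingers": -1},{"dz": 110,"fingers": -1},{"dz": 117,"fingers": -1}]'

```text
$.plan[0]: bad value
```

Call:
carry_out --plan '[{"dz": 0,"fingers": -1},{"dz": 0,"fingers": 0.6},{"dz": 0,"fingers": 1},{"dz": 0,"fingers": 1},{"dz": 0,"fingers": 1}]'

```text
$.plan[0]: bad value
```

Call:
carry_out --plan '[{"dz": 0,"fingers": 1},{"dz": 0,"fingers": 1},{"dz": 0,"fingers": 1},{"dz": 0,"fingers": 1},{"dz": 0,"fingers": 1}]'

```text
$.plan[0]: bad value
```

```bash
python3 - <<'E'
from h import *
a=np.radians(-2.04);f=np.array([.6464,-.0565]);Y=np.array([-np.sin(a),np.cos(a)])
print(pose(),f+Y*.08,f-Y*.08)
b=(*(f+Y*.08),)
moves([(.5697,.315,.12,-2),(.61,.15,.11,-2),(*b,.11,-2),(*b,.025,-2)])
E
```

```text
(array([0.57277267, 0.31119598, 0.12583542]), np.float64(-2.2896921029244885)) [0.64924778 0.0234493 ] [ 0.64355222 -0.1364493 ]
dx 3.7 dy -3.2 dz 5.8 twist -0.3 |8|
dx -163.5 dy 46.0 dz 10.0 twist 0.0 |170|
dx -125.1 dy 43.6 dz -0.0 twist 0.0 |132|
dx 0.0 dy 0.0 dz 85.0 twist 0.0 |85|
```

Call:
carry_out --plan '[{"dx": 0,"dy": 0,"dz": 30,"twist": 0,"fingers": -1},{"dx": 0,"dy": 0,"dz": 60,"twist": 0,"fingers": -1},{"dx": 0,"dy": 0,"dz": 90,"twist": 0,"fingers": -1},{"dx": 0,"dy": 0,"dz": 110,"twist": 0,"fingers": -1},{"dx": 0,"dy": 0,"dz": 117,"twist": 0,"fingers": -1}]'

```text
clock: 1.4
eef_pos: [0.5644, 0.3157, 0.0093]
tool_rot: [0.717, 0.697, -0.004, -0.001]
ft_force: [-1.0, -0.8, -0.8]
grip_width: 0.0854
grasp_force: 0.0
```

Call:
carry_out --plan '[{"dx": 0,"dy": 0,"dz": 0,"twist": 0,"fingers": -1},{"dx": 0,"dy": 0,"dz": 0,"twist": 0,"fingers": -0.6},{"dx": 0,"dy": 0,"dz": 0,"twist": 0,"fingers": 1},{"dx": 0,"dy": 0,"dz": 0,"twist": 0,"fingers": 1},{"dx": 0,"dy": 0,"dz": 0,"twist": 0,"fingers": 1}]'

```text
clock: 1.82
eef_pos: [0.5698, 0.3187, 0.0173]
tool_rot: [0.717, 0.697, 0.003, 0.001]
ft_force: [0.9, -0.7, 5.1]
grip_width: 0.0574
grasp_force: 65.7
```

Call:
carry_out --plan '[{"dx": 0,"dy": 0,"dz": 0,"twist": 0,"fingers": 1},{"dx": 0,"dy": 0,"dz": 0,"twist": 0,"fingers": 1},{"dx": 0,"dy": 0,"dz": 0,"twist": 0,"fingers": 1},{"dx": 0,"dy": 0,"dz": 0,"twist": 0,"fingers": 1},{"dx": 0,"dy": 0,"dz": 0,"twist": 0,"fingers": 1}]'

```text
clock: 2.23
eef_pos: [0.5698, 0.3187, 0.0173]
tool_rot: [0.717, 0.697, 0.003, 0.001]
ft_force: [0.4, -0.0, 6.0]
grip_width: 0.0571
grasp_force: 65.9
```

```bash
python3 - <<'E'
from h import *
p,w=pose();print(p,w)
b=(.6492,.0234)
moves([(.5697,.315,.12,-2),(.61,.17,.11,-2),(*b,.11,-2)])
E
```

```text
[0.56983351 0.31870429 0.01733931] -1.5944865332963452
dx -3.7 dy -0.0 dz -102.7 twist 0.4 |103|
dx -143.5 dy 45.3 dz 10.0 twist 0.0 |151|
dx -145.1 dy 44.3 dz -0.0 twist 0.0 |152|
```

Call:
carry_out --plan '[{"dx": 0,"dy": 0,"dz": -20,"twist": 0,"fingers": 1},{"dx": 0,"dy": 0,"dz": -40,"twist": 0,"fingers": 1},{"dx": 0,"dy": 0,"dz": -70,"twist": 0,"fingers": 1},{"dx": 0,"dy": 0,"dz": -100,"twist": 0,"fingers": 1},{"dx": 0,"dy": 0,"dz": -100,"twist": 0,"fingers": 1}]'

```text
clock: 2.65
eef_pos: [0.5711, 0.3195, 0.1218]
tool_rot: [0.717, 0.697, 0.006, 0.001]
ft_force: [1.9, 0.8, -1.8]
grip_width: 0.0573
grasp_force: 65.2
```

Call:
carry_out --plan '[{"dx": -30,"dy": 9,"dz": 0,"twist": 0,"fingers": 1},{"dx": -60,"dy": 18,"dz": 0,"twist": 0,"fingers": 1},{"dx": -95,"dy": 29,"dz": 0,"twist": 0,"fingers": 1},{"dx": -125,"dy": 38,"dz": 0,"twist": 0,"fingers": 1},{"dx": -143,"dy": 45,"dz": 0,"twist": 0,"fingers": 1}]'

```text
clock: 3.07
eef_pos: [0.6084, 0.1698, 0.1134]
tool_rot: [0.718, 0.696, -0.001, 0.0]
ft_force: [-0.5, 1.1, -3.8]
grip_width: 0.0573
grasp_force: 65.1
```

Call:
carry_out --plan '[{"dx": -35,"dy": 10,"dz": 0,"twist": 0,"fingers": 1},{"dx": -70,"dy": 21,"dz": 0,"twist": 0,"fingers": 1},{"dx": -110,"dy": 33,"dz": 0,"twist": 0,"fingers": 1},{"dx": -135,"dy": 41,"dz": 0,"twist": 0,"fingers": 1},{"dx": -145,"dy": 44,"dz": 0,"twist": 0,"fingers": 1}]'

```text
clock: 3.48
eef_pos: [0.6489, 0.0224, 0.1134]
tool_rot: [0.719, 0.695, -0.001, 0.0]
ft_force: [-0.2, 0.6, -1.7]
grip_width: 0.0576
grasp_force: 65.1
```

```bash
python3 - <<'E'
from h import *
print(pose())
c=camera("scene");k=camera("wrist");k=camera("wrist")
p,w=pose();print(p,w,bot.get_obs()["grip_width"])
sc=c["image"][160:280,150:340];wi=k["image"]
cv2.imwrite("pics/p1.png",np.hstack([cv2.resize(sc,(400,300)),cv2.resize(wi,(400,300))])[...,::-1])
moves([(.6492,.0234,.11,-2)])
E
```

```text
(array([0.64886523, 0.02243604, 0.11335319]), np.float64(-1.8859391976434432))
[0.64811417 0.0266098  0.11343621] -1.6965841802472523 0.05734620250416208
dx -3.2 dy 1.2 dz 3.4 twist 0.3 |5|
```

View pics/p1.png

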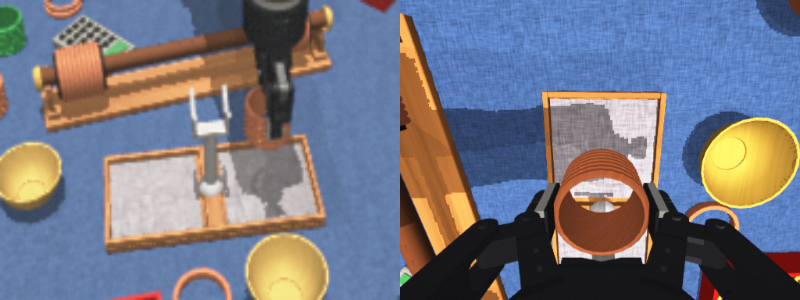

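Call:
carry_out --plan '[{"dx": -1,"dy": 1,"dz": 25,"twist": 0,"fingers": 1},{"dx": -2,"dy": 1,"dz": 50,"twist": 0,"fingers": 1},{"dx": -3,"dy": 1,"dz": 68,"twist": 0,"fingers": 1},{"dx": -3,"dy": 1,"dz": 80,"twist": 0,"fingers": 1},{"dx": -3,"dy": 1,"dz": 84,"twist": 0,"fingers": 1}]'

```text
clock: 4.05
eef_pos: [0.647, 0.026, 0.0275]
tool_rot: [0.716, 0.698, -0.002, -0.002]
ft_force: [-8.4, 0.9, 14.1]
grip_width: 0.0572
grasp_force: 67.2
```

Call:
carry_out --plan '[{"dx": 0,"dy": 0,"dz": 0,"twist": 0,"fingers": 1},{"dx": 0,"dy": 0,"dz": 0,"twist": 0,"fingers": 1},{"dx": 0,"dy": 0,"dz": 0,"twist": 0,"fingers": 1},{"dx": 0,"dy": 0,"dz": 0,"twist": 0,"fingers": 1},{"dx": 0,"dy": 0,"dz": 0,"twist": 0,"fingers": 1}]'

```text
clock: 4.47
eef_pos: [0.6505, 0.0242, 0.0315]
tool_rot: [0.717, 0.697, 0.001, 0.001]
ft_force: [0.4, -1.0, -2.9]
grip_width: 0.0571
grasp_force: 65.0
```

Call:
carry_out --plan '[{"dx": 0,"dy": 0,"dz": 2,"twist": 0,"fingers": 1},{"dx": 0,"dy": 0,"dz": 4,"twist": 0,"fingers": 1},{"dx": 0,"dy": 0,"dz": 4,"twist": 0,"fingers": 1},{"dx": 0,"dy": 0,"dz": 4,"twist": 0,"fingers": 1},{"dx": 0,"dy": 0,"dz": 4,"twist": 0,"fingers": 1}]'

```text
clock: 4.88
eef_pos: [0.6502, 0.024, 0.0274]
tool_rot: [0.717, 0.697, 0.001, 0.001]
ft_force: [-1.8, -0.2, 5.2]
grip_width: 0.0574
grasp_force: 65.9
```

Call:
carry_out --plan '[{"dx": 0,"dy": 0,"dz": 0,"twist": 0,"fingers": -0.5},{"dx": 0,"dy": 0,"dz": 0,"twist": 0,"fingers": -0.7},{"dx": 0,"dy": 0,"dz": 0,"twist": 0,"fingers": -0.7},{"dx": 0,"dy": 0,"dz": 0,"twist": 0,"fingers": -0.7},{"dx": 0,"dy": 0,"dz": 0,"twist": 0,"fingers": -0.7}]'

```text
clock: 5.3
eef_pos: [0.6495, 0.0241, 0.026]
tool_rot: [0.717, 0.697, -0.0, -0.0]
ft_force: [-0.3, 0.0, 0.0]
grip_width: 0.073
grasp_force: 0.0
```

Call:
carry_out --plan '[{"dx": 0,"dy": 0,"dz": -20,"twist": 0,"fingers": -0.7},{"dx": 0,"dy": 0,"dz": -50,"twist": 0,"fingers": -0.7},{"dx": 0,"dy": 0,"dz": -80,"twist": 0,"fingers": -0.8},{"dx": 0,"dy": 0,"dz": -110,"twist": 0,"fingers": -1},{"dx": 0,"dy": 0,"dz": -140,"twist": 0,"fingers": -1}]'

```text
clock: 5.72
eef_pos: [0.6493, 0.0241, 0.1675]
tool_rot: [0.717, 0.697, -0.0, -0.0]
ft_force: [-0.4, -0.7, -0.4]
grip_width: 0.0852
grasp_force: 0.0
```

```bash
python3 - <<'E'
from h import *
c=camera("wrist");camera("wrist");print(pose())
b=(.6505,.0242)
im=c["image"].copy()
for z,col in((.055,(255,0,0)),(.01,(255,255,0))):
    P=np.array([proj(c,(b[0]+.03*np.cos(a),b[1]+.03*np.sin(a),z)) for a in np.linspace(0,6.28,40)],np.int32)
    cv2.polylines(im,[P],True,col,1)
c2=dict(c);c2["image"]=im;save(c2,"w2.png")
# route over the stand at height then to stack B
moves([(.55,-.15,.24,-2),(.4413,-.3674-.0,.13,-2)])
E
```

```text
(array([0.65325342, 0.02428448, 0.17321773]), np.float64(-1.5947362693600027))
dx -177.1 dy -98.4 dz -66.8 twist 0.4 |213|
dx -221.1 dy -101.0 dz 110.0 twist 0.0 |267|
```

View pics/w2.png

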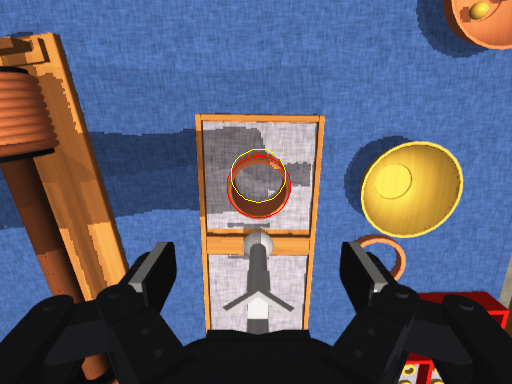

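The wrist view shows the first stack upright in the bay at (259,185), matching the overlay, so I'm going on to stack B.

Call:
carry_out --plan '[{"dx": 0,"dy": 0,"dz": -40,"twist": 0,"fingers": -1},{"dx": -20,"dy": -10,"dz": -67,"twist": 0,"fingers": -1},{"dx": -56,"dy": -30,"dz": -67,"twist": 0,"fingers": -1},{"dx": -92,"dy": -50,"dz": -67,"twist": 0,"fingers": -1},{"dx": -127,"dy": -70,"dz": -67,"twist": 0,"fingers": -1}]'

```text
clock: 6.23
eef_pos: [0.5755, -0.1017, 0.2333]
tool_rot: [0.716, 0.698, 0.0, 0.0]
ft_force: [1.1, 0.2, -0.3]
grip_width: 0.0852
grasp_force: 0.0
```

Call:
carry_out --plan '[{"dx": -36,"dy": -18,"dz": 0,"twist": 0,"fingers": -1},{"dx": -72,"dy": -36,"dz": 0,"twist": 0,"fingers": -1},{"dx": -108,"dy": -54,"dz": 0,"twist": 0,"fingers": -1},{"dx": -144,"dy": -72,"dz": 0,"twist": 0,"fingers": -1},{"dx": -160,"dy": -80,"dz": 0,"twist": 0,"fingers": -1}]'

```text
clock: 6.65
eef_pos: [0.4889, -0.2622, 0.2328]
tool_rot: [0.718, 0.696, -0.001, -0.0]
ft_force: [-0.6, 0.3, 0.0]
grip_width: 0.0857
grasp_force: 0.0
```

Call:
carry_out --plan '[{"dx": -36,"dy": -18,"dz": 0,"twist": 0,"fingers": -1},{"dx": -72,"dy": -36,"dz": 20,"twist": 0,"fingers": -1},{"dx": -100,"dy": -45,"dz": 50,"twist": 0,"fingers": -1},{"dx": -110,"dy": -49,"dz": 85,"twist": 0,"fingers": -1},{"dx": -110,"dy": -49,"dz": 100,"twist": 0,"fingers": -1}]'

```text
clock: 7.07
eef_pos: [0.4357, -0.3686, 0.1282]
tool_rot: [0.719, 0.695, -0.001, -0.003]
ft_force: [-0.3, 1.3, 0.3]
grip_width: 0.0851
grasp_force: 0.0
```

```bash
python3 - <<'E'
from h import *
for i in range(3): camera("wrist")
c=camera("wrist");print(pose())
b=(.4413,-.3674)
im=c["image"]
hsv=cv2.cvtColor(im,cv2.COLOR_RGB2HSV)
m=(((hsv[...,0]<16)|(hsv[...,0]>172))&(hsv[...,1]>90)&(hsv[...,2]>50)).astype(np.uint8)
o=np.zeros_like(m)
for z in(.045,0):
    cv2.fillPoly(o,[np.array([proj(c,(b[0]+.03*np.cos(a),b[1]+.03*np.sin(a),z)) for a in np.linspace(0,6.28,40)],np.int32)],1)
n,l,st,ce=cv2.connectedComponentsWithStats(m)
print(cv2.boundingRect(o)); print([s.tolist() for s in st[1:] if s[4]>300])
moves([(*b,.13,-2),(*b,.014,-2)])
E
```

```text
(array([ 0.43960822, -0.36702976,  0.13328815]), np.float64(-1.5974315031566675))
(226, 154, 71, 77)
[[238, 0, 107, 99, 5542], [0, 18, 69, 83, 2418], [228, 156, 70, 74, 2353], [397, 352, 48, 32, 860]]
dx -0.3 dy 1.7 dz 3.3 twist 0.4 |4|
dx 0.0 dy 0.0 dz 116.0 twist 0.0 |116|
```

Call:
carry_out --plan '[{"dx": 0,"dy": 2,"dz": 30,"twist": 0,"fingers": -1},{"dx": 0,"dy": 2,"dz": 60,"twist": 0,"fingers": -1},{"dx": 0,"dy": 2,"dz": 90,"twist": 0,"fingers": -1},{"dx": 0,"dy": 2,"dz": 108,"twist": 0,"fingers": -1},{"dx": 0,"dy": 2,"dz": 116,"twist": 0,"fingers": -1}]'

```text
clock: 7.68
eef_pos: [0.4419, -0.3662, 0.0164]
tool_rot: [0.716, 0.698, -0.0, -0.001]
ft_force: [0.3, -0.2, 0.5]
grip_width: 0.0852
grasp_force: 0.0
```

Call:
carry_out --plan '[{"dx": 0,"dy": 0,"dz": 0,"twist": 0,"fingers": -1},{"dx": 0,"dy": 0,"dz": 0,"twist": 0,"fingers": -0.6},{"dx": 0,"dy": 0,"dz": 0,"twist": 0,"fingers": 1},{"dx": 0,"dy": 0,"dz": 0,"twist": 0,"fingers": 1},{"dx": 0,"dy": 0,"dz": 0,"twist": 0,"fingers": 1}]'

```text
clock: 8.1
eef_pos: [0.4435, -0.3686, 0.0202]
tool_rot: [0.717, 0.697, 0.0, 0.003]
ft_force: [-0.4, 0.2, 6.3]
grip_width: 0.0575
grasp_force: 65.4
```

Call:
carry_out --plan '[{"dx": 0,"dy": 0,"dz": 0,"twist": 0,"fingers": 1},{"dx": 0,"dy": 0,"dz": 0,"twist": 0,"fingers": 1},{"dx": 0,"dy": 0,"dz": -20,"twist": 0,"fingers": 1},{"dx": 0,"dy": 0,"dz": -50,"twist": 0,"fingers": 1},{"dx": 0,"dy": 0,"dz": -80,"twist": 0,"fingers": 1}]'

```text
clock: 8.52
eef_pos: [0.4407, -0.3665, 0.0977]
tool_rot: [0.717, 0.697, -0.0, -0.001]
ft_force: [0.6, -0.6, -1.4]
grip_width: 0.0574
grasp_force: 65.3
```

Call:
carry_out --plan '[{"dx": 0,"dy": 0,"dz": -30,"twist": 0,"fingers": 1},{"dx": 0,"dy": 0,"dz": -60,"twist": 0,"fingers": 1},{"dx": 0,"dy": 0,"dz": -60,"twist": 0,"fingers": 1},{"dx": 0,"dy": 0,"dz": -60,"twist": 0,"fingers": 1},{"dx": 0,"dy": 0,"dz": -60,"twist": 0,"fingers": 1}]'

```text
clock: 8.93
eef_pos: [0.4412, -0.3669, 0.157]
tool_rot: [0.717, 0.697, -0.0, -0.0]
ft_force: [-0.1, 0.6, -3.0]
grip_width: 0.0572
grasp_force: 65.5
```

```bash
python3 - <<'E'
from h import *
print(pose(),bot.get_obs()["ft_force"])
b=(.6435,-.1394)
moves([(.55,-.25,.155,-2),(*b,.13,-2),(*b,.034,-2)])
E
```

```text
(array([ 0.4411626 , -0.36691891,  0.1570156 ]), np.float64(-1.6034559663147068)) [-0.05744771  0.58600263 -2.98320549]
dx 119.9 dy 105.5 dz 2.0 twist 0.4 |160|
dx 113.8 dy 89.6 dz 25.0 twist 0.0 |147|
dx 0.0 dy 0.0 dz 96.0 twist 0.0 |96|
```

Call:
carry_out --plan '[{"dx": 25,"dy": 22,"dz": 0,"twist": 0,"fingers": 1},{"dx": 50,"dy": 44,"dz": 0,"twist": 0,"fingers": 1},{"dx": 75,"dy": 66,"dz": 0,"twist": 0,"fingers": 1},{"dx": 98,"dy": 86,"dz": 0,"twist": 0,"fingers": 1},{"dx": 120,"dy": 105,"dz": 0,"twist": 0,"fingers": 1}]'

```text
clock: 9.35
eef_pos: [0.5494, -0.2483, 0.1547]
tool_rot: [0.717, 0.697, -0.001, -0.002]
ft_force: [0.3, -1.1, -3.1]
grip_width: 0.0574
grasp_force: 65.4
```

Call:
carry_out --plan '[{"dx": 28,"dy": 22,"dz": 0,"twist": 0,"fingers": 1},{"dx": 56,"dy": 44,"dz": 0,"twist": 0,"fingers": 1},{"dx": 80,"dy": 63,"dz": 10,"twist": 0,"fingers": 1},{"dx": 100,"dy": 79,"dz": 20,"twist": 0,"fingers": 1},{"dx": 114,"dy": 90,"dz": 27,"twist": 0,"fingers": 1}]'

```text
clock: 9.77
eef_pos: [0.6428, -0.1359, 0.1266]
tool_rot: [0.716, 0.698, -0.001, -0.002]
ft_force: [-0.7, -0.2, -2.5]
grip_width: 0.0567
grasp_force: 65.4
```

Call:
carry_out --plan '[{"dx": 0,"dy": 0,"dz": 0,"twist": 0,"fingers": 1},{"dx": 0,"dy": 0,"dz": 20,"twist": 0,"fingers": 1},{"dx": 0,"dy": 0,"dz": 45,"twist": 0,"fingers": 1},{"dx": 0,"dy": 0,"dz": 70,"twist": 0,"fingers": 1},{"dx": 0,"dy": 0,"dz": 85,"twist": 0,"fingers": 1}]'

```text
clock: 10.18
eef_pos: [0.6398, -0.1392, 0.0411]
tool_rot: [0.717, 0.697, -0.002, -0.003]
ft_force: [-0.2, -0.5, -3.8]
grip_width: 0.0572
grasp_force: 65.4
```

Call:
carry_out --plan '[{"dx": 0,"dy": 0,"dz": 0,"twist": 0,"fingers": 1},{"dx": 0,"dy": 0,"dz": 0,"twist": 0,"fingers": 1},{"dx": 0,"dy": 0,"dz": 0,"twist": 0,"fingers": 1},{"dx": 0,"dy": 0,"dz": 0,"twist": 0,"fingers": 1},{"dx": 0,"dy": 0,"dz": 0,"twist": 0,"fingers": 1}]'

```text
clock: 10.6
eef_pos: [0.6442, -0.1393, 0.0472]
tool_rot: [0.717, 0.697, 0.001, 0.001]
ft_force: [-0.2, 0.1, -2.8]
grip_width: 0.0575
grasp_force: 65.3
```

Call:
carry_out --plan '[{"dx": 0,"dy": 0,"dz": 6,"twist": 0,"fingers": 1},{"dx": 0,"dy": 0,"dz": 12,"twist": 0,"fingers": 1},{"dx": 0,"dy": 0,"dz": 16,"twist": 0,"fingers": 1},{"dx": 0,"dy": 0,"dz": 17,"twist": 0,"fingers": 1},{"dx": 0,"dy": 0,"dz": 17,"twist": 0,"fingers": 1}]'

```text
clock: 11.02
eef_pos: [0.6431, -0.1387, 0.0302]
tool_rot: [0.717, 0.697, 0.0, 0.0]
ft_force: [-4.3, 1.3, 8.5]
grip_width: 0.0574
grasp_force: 66.6
```

Call:
carry_out --plan '[{"dx": 0,"dy": 0,"dz": 0,"twist": 0,"fingers": 1},{"dx": 0,"dy": 0,"dz": 0,"twist": 0,"fingers": 1},{"dx": 0,"dy": 0,"dz": 0,"twist": 0,"fingers": 1},{"dx": 0,"dy": 0,"dz": 0,"twist": 0,"fingers": 1},{"dx": 0,"dy": 0,"dz": 0,"twist": 0,"fingers": 1}]'

```text
clock: 11.43
eef_pos: [0.6431, -0.1387, 0.0302]
tool_rot: [0.717, 0.697, 0.0, 0.0]
ft_force: [-3.7, 1.9, 8.8]
grip_width: 0.0571
grasp_force: 66.6
```

Call:
carry_out --plan '[{"dx": 0,"dy": 0,"dz": -1,"twist": 0,"fingers": -0.5},{"dx": 0,"dy": 0,"dz": -1,"twist": 0,"fingers": -0.7},{"dx": 0,"dy": 0,"dz": -1,"twist": 0,"fingers": -0.7},{"dx": 0,"dy": 0,"dz": -1,"twist": 0,"fingers": -0.7},{"dx": 0,"dy": 0,"dz": -1,"twist": 0,"fingers": -0.7}]'

```text
clock: 11.85
eef_pos: [0.643, -0.1387, 0.0289]
tool_rot: [0.717, 0.697, -0.0, -0.0]
ft_force: [0.6, -0.3, -0.2]
grip_width: 0.0725
grasp_force: 0.0
```

Call:
carry_out --plan '[{"dx": 0,"dy": 0,"dz": -20,"twist": 0,"fingers": -0.7},{"dx": 0,"dy": 0,"dz": -50,"twist": 0,"fingers": -0.7},{"dx": 0,"dy": 0,"dz": -85,"twist": 0,"fingers": -0.7},{"dx": 0,"dy": 0,"dz": -125,"twist": 0,"fingers": -0.7},{"dx": 0,"dy": 0,"dz": -165,"twist": 0,"fingers": -0.7}]'

```text
clock: 12.27
eef_pos: [0.6424, -0.1387, 0.1951]
tool_rot: [0.717, 0.697, -0.001, -0.001]
ft_force: [0.9, -0.9, -0.3]
grip_width: 0.0725
grasp_force: 0.0
```

```bash
python3 - <<'E'
from h import *
for i in range(4): c=camera("wrist")
print(pose())
im=c["image"];hsv=cv2.cvtColor(im,cv2.COLOR_RGB2HSV)
m=(((hsv[...,0]<16)|(hsv[...,0]>172))&(hsv[...,1]>90)&(hsv[...,2]>50)).astype(np.uint8)
sc=camera("scene");tp=camera("top")
import pickle;pickle.dump((sc,tp,c),open("c1.pkl","wb"))
cv2.imwrite("pics/p2.png",np.hstack([cv2.resize(sc["image"][150:280,150:340],(400,300)),cv2.resize(im,(400,300))])[...,::-1])
moves([(.4462,-.0598,.2,5.55)])
E
```

```text
(array([ 0.64420414, -0.1390305 ,  0.19635945]), np.float64(-1.6001779236134444))
dx 73.3 dy -198.2 dz -7.1 twist -7.2 |211|
```

View pics/p2.png

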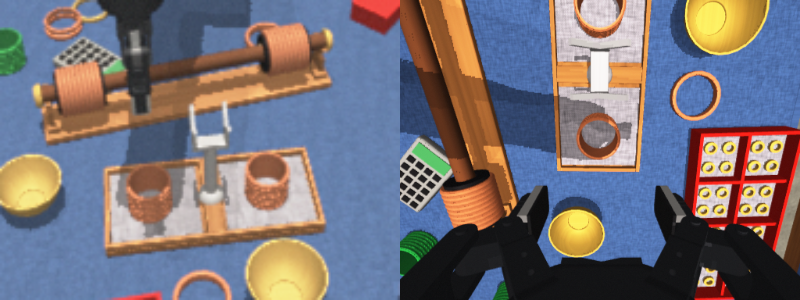

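Both stacks stand upright in the bays: scene crop (150,190) and (267,180), wrist (598,137) and (600,10). Next is the bar, with a first trial at its middle.

Call:
carry_out --plan '[{"dx": 12,"dy": -35,"dz": 0,"twist": -1.5,"fingers": -0.7},{"dx": 26,"dy": -74,"dz": 0,"twist": -3,"fingers": -0.7},{"dx": 42,"dy": -113,"dz": 0,"twist": -4.5,"fingers": -0.7},{"dx": 56,"dy": -152,"dz": 0,"twist": -6,"fingers": -0.7},{"dx": 71,"dy": -191,"dz": 0,"twist": -7.2,"fingers": -0.7}]'

```text
clock: 12.98
eef_pos: [0.451, -0.0619, 0.1917]
tool_rot: [0.671, 0.741, -0.001, -0.002]
ft_force: [1.0, -0.7, 0.6]
grip_width: 0.0725
grasp_force: 0.0
```

Call:
carry_out --plan '[{"dx": 1,"dy": -7,"dz": 30,"twist": 0,"fingers": -0.3},{"dx": 1,"dy": -7,"dz": 60,"twist": 0,"fingers": -0.3},{"dx": 1,"dy": -7,"dz": 60,"twist": 0,"fingers": -0.3},{"dx": 1,"dy": -7,"dz": 60,"twist": 0,"fingers": -0.3},{"dx": 1,"dy": -7,"dz": 60,"twist": 0,"fingers": -0.3}]'

```text
clock: 13.4
eef_pos: [0.4478, -0.0624, 0.1345]
tool_rot: [0.672, 0.741, -0.0, -0.0]
ft_force: [0.5, -0.8, -0.3]
grip_width: 0.0556
grasp_force: 0.0
```

```bash
python3 - <<'E'
from h import *
c=camera("wrist");print(pose())
k=np.array(bot.get_obs()["ft_torque"]);print(k,bot.get_obs()["ft_force"])
# rod centre in wrist image: dark-brown columns on rows where rod is seen, vs predicted
m=np.array([.4462,-.0598,.062]);a=np.radians(5.55);Y=np.array([-np.sin(a),np.cos(a),0]);X=np.array([np.cos(a),np.sin(a),0])
for t in(.02,.05,.08):
    print(t,proj(c,m+Y*t-X*.012),proj(c,m+Y*t+X*.012))
for t in (.114+.036-.022,): pass
im=c["image"].copy()
for s in(-.012,.012): cv2.line(im,*[tuple(int(q) for q in proj(c,m+Y*t+X*s)) for t in(.0,.1)],(0,255,0),1)
d=dict(c);d["image"]=im;save(d,"w3.png")
moves([(.4462,-.0598,.043,5.55)])
E
```

```text
(array([ 0.44859504, -0.06255519,  0.13508716]), np.float64(5.5885883452486835))
[-0.02397462 -0.06806377 -0.0049363 ] [-0.43126427 -0.45356989 -0.71490406]
0.02 [240.66665044 175.11244779] [271.20190016 175.12619394]
0.05 [239.98228737 136.46768337] [271.7960109  136.48546871]
0.08 [239.23811057  94.44534463] [272.4420424   94.46783811]
dx 3.0 dy -2.1 dz 92.1 twist 0.0 |92|
```

View pics/w3.png

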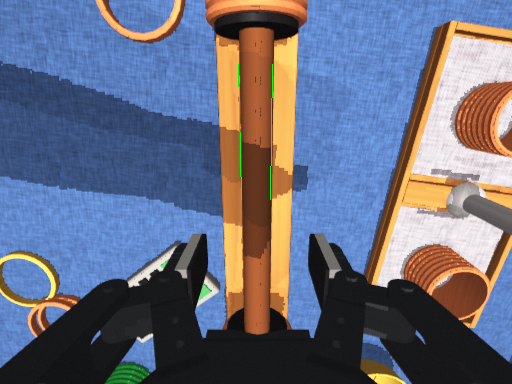

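The wrist view shows the rod at columns 242–273, about 1 mm from the prediction. I'm descending to grip at the middle.

Call:
carry_out --plan '[{"dx": 3,"dy": -1,"dz": 25,"twist": 0,"fingers": -0.3},{"dx": 3,"dy": -1,"dz": 50,"twist": 0,"fingers": -0.3},{"dx": 3,"dy": -1,"dz": 72,"twist": 0,"fingers": -0.3},{"dx": 3,"dy": -1,"dz": 86,"twist": 0,"fingers": -0.3},{"dx": 3,"dy": -1,"dz": 92,"twist": 0,"fingers": -0.3}]'

```text
clock: 13.87
eef_pos: [0.4463, -0.0596, 0.0413]
tool_rot: [0.672, 0.741, -0.0, -0.001]
ft_force: [0.3, -0.0, 1.1]
grip_width: 0.0557
grasp_force: 0.0
```

Call:
carry_out --plan '[{"dx": 0,"dy": 0,"dz": 0,"twist": 0,"fingers": -0.3},{"dx": 0,"dy": 0,"dz": 0,"twist": 0,"fingers": -0.3},{"dx": 0,"dy": 0,"dz": 0,"twist": 0,"fingers": 0.1},{"dx": 0,"dy": 0,"dz": 0,"twist": 0,"fingers": 0.4},{"dx": 0,"dy": 0,"dz": 0,"twist": 0,"fingers": 1}]'

```text
clock: 14.28
eef_pos: [0.4466, -0.0597, 0.0435]
tool_rot: [0.672, 0.741, 0.0, 0.001]
ft_force: [-0.3, -0.7, 7.6]
grip_width: 0.0223
grasp_force: 58.3
```

Call:
carry_out --plan '[{"dx": 0,"dy": 0,"dz": 0,"twist": 0,"fingers": 1},{"dx": 0,"dy": 0,"dz": 0,"twist": 0,"fingers": 1},{"dx": 0,"dy": 0,"dz": 0,"twist": 0,"fingers": 1},{"dx": 0,"dy": 0,"dz": 0,"twist": 0,"fingers": 1},{"dx": 0,"dy": 0,"dz": 0,"twist": 0,"fingers": 1}]'

```text
clock: 14.7
eef_pos: [0.4466, -0.0596, 0.0436]
tool_rot: [0.672, 0.741, 0.0, 0.001]
ft_force: [-1.4, -0.3, 5.2]
grip_width: 0.0223
grasp_force: 58.4
```

```bash
cat >> h.py <<'E'
def ft(n=6):
    F=[];T=[]
    for i in range(n):
        camera("wrist");o=bot.get_obs();F.append(o["ft_force"]);T.append(o["ft_torque"])
    a=np.radians(5.55);X=np.array([np.cos(a),np.sin(a),0]);F=np.array(F);T=np.array(T)
    print("F",F.mean(0).round(2),F.std(0).round(2),"T",T.mean(0).round(3),T.std(0).round(3),"Tclose",(T.mean(0)@X).round(3)); print(*pose(),o["tool_rot"].round(4))
E
python3 -c "
from h import *
ft()"
```

```text
F [-1.78 -0.17  5.33] [0.39 0.13 0.51] T [-0.044  0.415 -0.001] [0.021 0.035 0.031] Tclose -0.004
[ 0.44659047 -0.05966818  0.0435931 ] 5.595111804614971 [6.718e-01 7.408e-01 3.000e-04 8.000e-04]
```

Call:
carry_out --plan '[{"dx": 0,"dy": 0,"dz": -2,"twist": 0,"fingers": 1},{"dx": 0,"dy": 0,"dz": -4,"twist": 0,"fingers": 1},{"dx": 0,"dy": 0,"dz": -4,"twist": 0,"fingers": 1},{"dx": 0,"dy": 0,"dz": -4,"twist": 0,"fingers": 1},{"dx": 0,"dy": 0,"dz": -4,"twist": 0,"fingers": 1}]'

```text
clock: 15.42
eef_pos: [0.4459, -0.0595, 0.046]
tool_rot: [0.672, 0.741, -0.0, -0.0]
ft_force: [1.1, -0.8, -5.2]
grip_width: 0.022
grasp_force: 58.9
```

```bash
python3 -c "
from h import *
ft(10)"
```

```text
F [ 0.74 -0.23 -5.34] [0.52 0.71 0.48] T [-0.24  -0.146 -0.147] [0.027 0.018 0.032] Tclose -0.253
[ 0.44603419 -0.05939424  0.04625657] 5.605469982398461 [ 6.717e-01  7.408e-01 -0.000e+00 -1.000e-04]
```

Call:
carry_out --plan '[{"dx": 0,"dy": 0,"dz": -2,"twist": 0,"fingers": 1},{"dx": 0,"dy": 0,"dz": -4,"twist": 0,"fingers": 1},{"dx": 0,"dy": 0,"dz": -4,"twist": 0,"fingers": 1},{"dx": 0,"dy": 0,"dz": -4,"twist": 0,"fingers": 1},{"dx": 0,"dy": 0,"dz": -4,"twist": 0,"fingers": 1}]'

```text
clock: 16.33
eef_pos: [0.4458, -0.0593, 0.0502]
tool_rot: [0.672, 0.741, -0.0, -0.0]
ft_force: [-0.5, 0.3, -5.9]
grip_width: 0.022
grasp_force: 58.9
```

```bash
cat >> h.py <<'E'
def roll_ends(name):
    c=camera("scene");cv2.imwrite("pics/"+name,cv2.resize(c["image"][130:240,150:340],(800,463),interpolation=cv2.INTER_CUBIC)[...,::-1]);return c
E
python3 -c "
from h import *
ft(10)
c=camera('scene');import pickle;c0=pickle.load(open('c0.pkl','rb'))['scene']
# brass knob centroids before/after
for k in(c0,c):
    h=cv2.cvtColor(k['image'],cv2.COLOR_RGB2HSV)
    for u,v in((168,191),(306,167)):
        w=h[v-14:v+10,u-12:u+12];m=(w[...,0]>18)&(w[...,0]<30)&(w[...,1]>110)&(w[...,2]>110)
        y,x=np.nonzero(m);print(len(x),x.mean()+u-12,y.mean()+v-14)
"
```

```text
F [-0.15  0.14 -6.12] [0.54 0.57 0.51] T [-0.291 -0.037 -0.012] [0.036 0.035 0.031] Tclose -0.293
[ 0.44608781 -0.05940491  0.05027072] 5.59930106639359 [ 0.6717  0.7408 -0.     -0.    ]
24 167.54166666666666 190.875
15 305.46666666666664 165.73333333333332
24 167.08333333333334 187.58333333333334
12 305.5 165.33333333333334
```

Call:
carry_out --plan '[{"dx": 0,"dy": 0,"dz": 2,"twist": 0,"fingers": 1},{"dx": 0,"dy": 0,"dz": 4,"twist": 0,"fingers": 1},{"dx": 0,"dy": 0,"dz": 6,"twist": 0,"fingers": 1},{"dx": 0,"dy": 0,"dz": 7,"twist": 0,"fingers": 1},{"dx": 0,"dy": 0,"dz": 7,"twist": 0,"fingers": 1}]'

```text
clock: 17.3
eef_pos: [0.4466, -0.0595, 0.0437]
tool_rot: [0.672, 0.741, 0.0, 0.0]
ft_force: [1.4, -0.5, -1.0]
grip_width: 0.0223
grasp_force: 59.7
```

Call:
carry_out --plan '[{"dx": 0,"dy": 0,"dz": 0,"twist": 0,"fingers": 1},{"dx": 0,"dy": 0,"dz": 0,"twist": 0,"fingers": 0.3},{"dx": 0,"dy": 0,"dz": 0,"twist": 0,"fingers": 0.1},{"dx": 0,"dy": 0,"dz": 0,"twist": 0,"fingers": -0.1},{"dx": 0,"dy": 0,"dz": 0,"twist": 0,"fingers": -0.1}]'

```text
clock: 17.72
eef_pos: [0.4464, -0.0594, 0.0435]
tool_rot: [0.672, 0.741, 0.0, 0.0]
ft_force: [0.7, 0.7, -0.4]
grip_width: 0.0468
grasp_force: 0.0
```

Call:
carry_out --plan '[{"dx": 0,"dy": 0,"dz": 0,"twist": 0,"fingers": -0.1},{"dx": 20,"dy": 0,"dz": 0,"twist": 0,"fingers": -0.1},{"dx": 40,"dy": 0,"dz": 0,"twist": 0,"fingers": -0.1},{"dx": 55,"dy": 0,"dz": 0,"twist": 0,"fingers": -0.1},{"dx": 62,"dy": 0,"dz": 0,"twist": 0,"fingers": -0.1}]'

```text
clock: 18.13
eef_pos: [0.4398, 0.0037, 0.0433]
tool_rot: [0.671, 0.741, 0.0, -0.0]
ft_force: [-0.4, -0.9, -0.7]
grip_width: 0.047
grasp_force: 0.0
```

Call:
carry_out --plan '[{"dx": 0,"dy": 0,"dz": 0,"twist": 0,"fingers": -0.1},{"dx": 0,"dy": 0,"dz": 0,"twist": 0,"fingers": -0.1},{"dx": 0,"dy": 0,"dz": 0,"twist": 0,"fingers": -0.1},{"dx": 0,"dy": 0,"dz": 0,"twist": 0,"fingers": -0.1},{"dx": 0,"dy": 0,"dz": 0,"twist": 0,"fingers": -0.1}]'

```text
clock: 18.55
eef_pos: [0.4402, 0.0017, 0.0433]
tool_rot: [0.672, 0.74, -0.0, 0.0]
ft_force: [-0.2, 0.2, -0.9]
grip_width: 0.0472
grasp_force: 0.0
```

```bash
python3 -c "
from h import *
ft(8)
m=np.array([.4462,-.0598]);a=np.radians(5.55);q=pose()[0][:2]-m
print('t',q@[-np.sin(a),np.cos(a)],'lat',q@[np.cos(a),np.sin(a)])"
```

```text
F [-0.27 -0.11  0.03] [0.44 0.48 0.47] T [-0.016  0.007  0.012] [0.023 0.03  0.023] Tclose -0.016
[0.44007239 0.00222078 0.04330213] 5.592611870016615 [0.6718 0.7408 0.     0.    ]
t 0.06232266717307989 lat -0.00010058264751945743
```

Gripping at +62 mm, then a trial lift in small steps.

Call:
carry_out --plan '[{"dx": 0,"dy": 0,"dz": 0,"twist": 0,"fingers": 0.2},{"dx": 0,"dy": 0,"dz": 0,"twist": 0,"fingers": 0.4},{"dx": 0,"dy": 0,"dz": 0,"twist": 0,"fingers": 1},{"dx": 0,"dy": 0,"dz": 0,"twist": 0,"fingers": 1},{"dx": 0,"dy": 0,"dz": 0,"twist": 0,"fingers": 1}]'

```text
clock: 19.37
eef_pos: [0.4405, 0.0023, 0.0435]
tool_rot: [0.672, 0.741, 0.0, 0.0]
ft_force: [1.2, 0.4, 1.1]
grip_width: 0.0221
grasp_force: 58.6
```

Call:
carry_out --plan '[{"dx": 0,"dy": 0,"dz": -2,"twist": 0,"fingers": 1},{"dx": 0,"dy": 0,"dz": -4,"twist": 0,"fingers": 1},{"dx": 0,"dy": 0,"dz": -6,"twist": 0,"fingers": 1},{"dx": 0,"dy": 0,"dz": -7,"twist": 0,"fingers": 1},{"dx": 0,"dy": 0,"dz": -7,"twist": 0,"fingers": 1}]'

```text
clock: 19.78
eef_pos: [0.4396, 0.0023, 0.0501]
tool_rot: [0.672, 0.741, -0.0, -0.0]
ft_force: [1.0, -0.2, -5.9]
grip_width: 0.0222
grasp_force: 58.9
```

```bash
cat >> h.py <<'E'
def knobs():
    c=camera('scene');h=cv2.cvtColor(c['image'],cv2.COLOR_RGB2HSV)
    for u,v in((168,191),(306,167)):
        w=h[v-14:v+10,u-12:u+12];m=(w[...,0]>18)&(w[...,0]<30)&(w[...,1]>110)&(w[...,2]>110)
        y,x=np.nonzero(m);print("knob",len(x),x.mean()+u-12,y.mean()+v-14)
E
python3 -c "
from h import *
ft(12)
knobs()"
```

```text
F [-0.21 -0.16 -5.75] [0.55 0.63 0.35] T [ 0.085 -0.006 -0.002] [0.021 0.02  0.028] Tclose 0.084
[0.44004013 0.00230146 0.05030287] 5.600777299752639 [ 0.6717  0.7408 -0.     -0.    ]
knob 25 167.36 189.32
knob 18 305.72222222222223 164.16666666666666
```

Call:
carry_out --plan '[{"dx": 0,"dy": 0,"dz": 2,"twist": 0,"fingers": 1},{"dx": 0,"dy": 0,"dz": 4,"twist": 0,"fingers": 1},{"dx": 0,"dy": 0,"dz": 6,"twist": 0,"fingers": 1},{"dx": 0,"dy": 0,"dz": 7,"twist": 0,"fingers": 1},{"dx": 0,"dy": 0,"dz": 7,"twist": 0,"fingers": 1}]'

```text
clock: 20.85
eef_pos: [0.4405, 0.0023, 0.0436]
tool_rot: [0.672, 0.741, 0.0, 0.0]
ft_force: [-0.4, -0.1, -3.3]
grip_width: 0.022
grasp_force: 59.5
```

Call:
carry_out --plan '[{"dx": 0,"dy": 0,"dz": 0,"twist": 0,"fingers": 1},{"dx": 0,"dy": 0,"dz": 0,"twist": 0,"fingers": 0.3},{"dx": 0,"dy": 0,"dz": 0,"twist": 0,"fingers": 0.1},{"dx": 0,"dy": 0,"dz": 0,"twist": 0,"fingers": -0.1},{"dx": 0,"dy": 0,"dz": 0,"twist": 0,"fingers": -0.1}]'

```text
clock: 21.27
eef_pos: [0.4405, 0.0023, 0.0436]
tool_rot: [0.672, 0.741, 0.0, 0.0]
ft_force: [-0.4, 0.1, -1.0]
grip_width: 0.047
grasp_force: 0.0
```

Call:
carry_out --plan '[{"dx": -6,"dy": 0,"dz": 0,"twist": 0,"fingers": -0.1},{"dx": -12,"dy": 0,"dz": 0,"twist": 0,"fingers": -0.1},{"dx": -15,"dy": 0,"dz": 0,"twist": 0,"fingers": -0.1},{"dx": -15,"dy": 0,"dz": 0,"twist": 0,"fingers": -0.1},{"dx": -15,"dy": 0,"dz": 0,"twist": 0,"fingers": -0.1}]'

```text
clock: 21.68
eef_pos: [0.4415, -0.013, 0.0433]
tool_rot: [0.672, 0.74, 0.0, -0.0]
ft_force: [-0.4, -0.6, -0.5]
grip_width: 0.047
grasp_force: 0.0
```

Call:
carry_out --plan '[{"dx": 0,"dy": 0,"dz": 0,"twist": 0,"fingers": 0.2},{"dx": 0,"dy": 0,"dz": 0,"twist": 0,"fingers": 0.4},{"dx": 0,"dy": 0,"dz": 0,"twist": 0,"fingers": 1},{"dx": 0,"dy": 0,"dz": 0,"twist": 0,"fingers": 1},{"dx": 0,"dy": 0,"dz": 0,"twist": 0,"fingers": 1}]'

```text
clock: 22.1
eef_pos: [0.4419, -0.0125, 0.0435]
tool_rot: [0.672, 0.741, 0.0, 0.0]
ft_force: [1.7, -0.2, 0.4]
grip_width: 0.0222
grasp_force: 58.6
```

Call:
carry_out --plan '[{"dx": 0,"dy": 0,"dz": -2,"twist": 0,"fingers": 1},{"dx": 0,"dy": 0,"dz": -4,"twist": 0,"fingers": 1},{"dx": 0,"dy": 0,"dz": -6,"twist": 0,"fingers": 1},{"dx": 0,"dy": 0,"dz": -8,"twist": 0,"fingers": 1},{"dx": 0,"dy": 0,"dz": -8,"twist": 0,"fingers": 1}]'

```text
clock: 22.52
eef_pos: [0.4412, -0.0126, 0.0513]
tool_rot: [0.672, 0.741, -0.0, -0.0]
ft_force: [-0.4, -0.7, -5.9]
grip_width: 0.0226
grasp_force: 58.9
```

```bash
python3 -c "
from h import *
ft(12)
knobs()
m=np.array([.4462,-.0598]);a=np.radians(5.55);q=pose()[0][:2]-m
print('t',q@[-np.sin(a),np.cos(a)])"
```

```text
F [ 0.11  0.26 -6.16] [0.32 0.42 0.51] T [-0.019 -0.01  -0.019] [0.034 0.022 0.035] Tclose -0.02
[ 0.4414937  -0.01265082  0.05128999] 5.603168963434101 [ 0.6717  0.7408 -0.     -0.    ]
knob 22 167.22727272727272 188.6818181818182
knob 17 305.7647058823529 164.1764705882353
t 0.04740687974319506
```

Balanced at +47 mm: torque is about zero and both knobs rose equally. I'm refining the fork position, then carrying.

```bash
python3 - <<'E'
from h import *
import pickle
c0=pickle.load(open("c0.pkl","rb"))["top"];c=camera("top")
for k in (c0,c):
    im=k["image"][150:175,245:268].astype(int)
    m=(im.min(2)>195);y,x=np.nonzero(m);u,v=(x.min()+x.max())/2+245,(y.min()+y.max())/2+150
    print(len(x),x.min()+245,x.max()+245,y.min()+150,y.max()+150,[ray(k,u,v,z).round(4).tolist() for z in(.114,)])
print("expected px",proj(c,(.6464,-.0565,.114)))
s=pickle.load(open("c1.pkl","rb"))[0]
# tray outline in scene vs projected corners
a=np.radians(-2.04);Y=np.array([-np.sin(a),np.cos(a),0]);X=np.array([np.cos(a),np.sin(a),0]);f=np.array([.6464,-.0565,.02])
im=s["image"].copy()
P=np.array([proj(s,f+X*i*.065+Y*j*.145) for i,j in((1,1),(1,-1),(-1,-1),(-1,1))],np.int32);cv2.polylines(im,[P],True,(0,255,0),1)
for j in(-.021,.021): 
    q=proj(s,f+Y*j+[0,0,.13]).astype(int);cv2.circle(im,tuple(map(int,q)),1,(255,0,0),-1)
cv2.imwrite("pics/st.png",cv2.resize(im[170:270,190:315],(750,600),interpolation=cv2.INTER_CUBIC)[...,::-1])
moves([(.4415,-.0127,.18,5.6),(.53,-.03,.18,5.6),(.6464,-.0565,.18,-2.04)])
E
```

```text
40 250 259 155 158 [[0.6475, -0.0545, 0.114]]
39 250 259 155 158 [[0.6475, -0.0545, 0.114]]
expected px [255.09137631 156.82608771]
dx -0.1 dy -0.0 dz -128.7 twist 0.0 |129|
dx -25.9 dy 86.4 dz -0.0 twist -0.0 |90|
dx -37.7 dy 113.3 dz -0.0 twist 7.6 |119|
```

View pics/st.png

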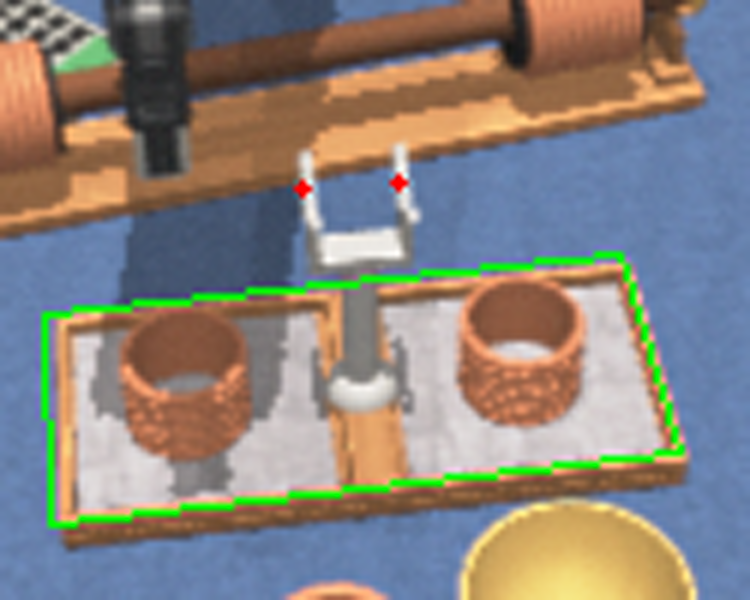

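The overlay shows the stand unmoved, with the forks about 2–3 mm further to +y than predicted, so I take forks = (0.647, −0.054). Lifting.

Call:
carry_out --plan '[{"dx": 0,"dy": 0,"dz": -12,"twist": 0,"fingers": 1},{"dx": 0,"dy": 0,"dz": -28,"twist": 0,"fingers": 1},{"dx": 0,"dy": 0,"dz": -44,"twist": 0,"fingers": 1},{"dx": 0,"dy": 0,"dz": -58,"twist": 0,"fingers": 1},{"dx": 0,"dy": 0,"dz": -70,"twist": 0,"fingers": 1}]'

```text
clock: 23.63
eef_pos: [0.4417, -0.0126, 0.1223]
tool_rot: [0.672, 0.741, 0.0, 0.0]
ft_force: [-0.2, 0.3, -5.8]
grip_width: 0.0223
grasp_force: 59.5
```

Call:
carry_out --plan '[{"dx": 0,"dy": 0,"dz": -12,"twist": 0,"fingers": 1},{"dx": 0,"dy": 0,"dz": -28,"twist": 0,"fingers": 1},{"dx": 0,"dy": 0,"dz": -44,"twist": 0,"fingers": 1},{"dx": 0,"dy": 0,"dz": -55,"twist": 0,"fingers": 1},{"dx": 0,"dy": 0,"dz": -60,"twist": 0,"fingers": 1}]'

```text
clock: 24.05
eef_pos: [0.4424, -0.0127, 0.183]
tool_rot: [0.672, 0.741, 0.001, 0.001]
ft_force: [0.9, 0.6, -5.8]
grip_width: 0.0221
grasp_force: 59.6
```

```bash
python3 - <<'E'
from h import *
ft(6)
c=camera("scene")
h=cv2.cvtColor(c['image'],cv2.COLOR_RGB2HSV)
p=pose()[0];a=np.radians(5.6);Y=np.array([-np.sin(a),np.cos(a),0])
for t in(-.278,.184):
    q=proj(c,p+[0,0,.0185]+Y*t);u,v=q.astype(int)
    w=h[v-14:v+14,u-12:u+12];m=(w[...,0]>18)&(w[...,0]<30)&(w[...,1]>110)&(w[...,2]>110);y,x=np.nonzero(m)
    print("knob level-pred",q,"seen",len(x),x.mean()+u-12 if len(x) else 0,y.mean()+v-14 if len(x) else 0)
moves([(.53,-.03,.181,5.6),(.647,-.054,.181,-2.04)])
E
```

```text
F [-0.2   0.13 -6.05] [0.79 0.65 0.45] T [-0.009 -0.008 -0.021] [0.02  0.035 0.032] Tclose -0.01
[ 0.44065905 -0.01261022  0.18022194] 5.601739104542351 [ 6.717e-01  7.408e-01 -7.000e-04 -9.000e-04]
knob level-pred [157.2404218  155.24745835] seen 27 159.59259259259258 154.37037037037038
knob level-pred [309.71175056 131.57388554] seen 24 309.625 130.75
dx -26.0 dy 87.1 dz -0.7 twist -0.0 |91|
dx -35.3 dy 114.1 dz -0.0 twist 7.6 |119|
```

Level. Carrying it over gently.

Call:
carry_out --plan '[{"dx": -3,"dy": 10,"dz": 0,"twist": 0,"fingers": 1},{"dx": -8,"dy": 27,"dz": 0,"twist": 0,"fingers": 1},{"dx": -14,"dy": 47,"dz": 0,"twist": 0,"fingers": 1},{"dx": -20,"dy": 67,"dz": 0,"twist": 0,"fingers": 1},{"dx": -26,"dy": 87,"dz": 0,"twist": 0,"fingers": 1}]'

```text
clock: 24.82
eef_pos: [0.5322, -0.0304, 0.1807]
tool_rot: [0.672, 0.741, -0.0, -0.0]
ft_force: [0.5, -0.3, -6.3]
grip_width: 0.0223
grasp_force: 59.6
```

Call:
carry_out --plan '[{"dx": -6,"dy": 20,"dz": 0,"twist": 1,"fingers": 1},{"dx": -12,"dy": 40,"dz": 0,"twist": 2,"fingers": 1},{"dx": -18,"dy": 58,"dz": 0,"twist": 3,"fingers": 1},{"dx": -23,"dy": 75,"dz": 0,"twist": 4,"fingers": 1},{"dx": -27,"dy": 88,"dz": 0,"twist": 5,"fingers": 1}]'

```text
clock: 25.23
eef_pos: [0.6229, -0.0489, 0.1798]
tool_rot: [0.704, 0.71, -0.0, -0.0]
ft_force: [-0.2, -0.0, -6.0]
grip_width: 0.0223
grasp_force: 59.6
```

Call:
carry_out --plan '[{"dx": -4,"dy": 10,"dz": 0,"twist": 1,"fingers": 1},{"dx": -7,"dy": 20,"dz": 0,"twist": 2,"fingers": 1},{"dx": -9,"dy": 25,"dz": 0,"twist": 2.6,"fingers": 1},{"dx": -9,"dy": 26,"dz": 0,"twist": 2.6,"fingers": 1},{"dx": -9,"dy": 26,"dz": 0,"twist": 2.6,"fingers": 1}]'

```text
clock: 25.65
eef_pos: [0.647, -0.0571, 0.1802]
tool_rot: [0.719, 0.695, -0.0, -0.001]
ft_force: [-0.9, 1.4, -6.3]
grip_width: 0.0225
grasp_force: 59.7
```

```bash
python3 - <<'E'
from h import *
ft(8)
for n in("scene","top"):
    c=camera(n);h=cv2.cvtColor(c['image'],cv2.COLOR_RGB2HSV)
    p,w=pose();a=np.radians(w);Y=np.array([-np.sin(a),np.cos(a),0])
    for t in(-.278,.184):
        q=proj(c,p+[0,0,.0185]+Y*t);u,v=q.astype(int)
        g=h[v-12:v+12,u-12:u+12];m=(g[...,0]>18)&(g[...,0]<30)&(g[...,1]>110)&(g[...,2]>110);y,x=np.nonzero(m)
        print(n,"knob pred",q.round(1),"seen",len(x),x.mean()+u-12 if len(x) else 0,y.mean()+v-12 if len(x) else 0)
moves([(.647,-.054,.145,-2.04)])
E
```

```text
F [ 0.08 -0.18 -5.87] [0.31 0.5  0.39] T [-0.001 -0.008 -0.002] [0.035 0.026 0.02 ] Tclose -0.002
[ 0.64675455 -0.05691928  0.18167673] -1.9885106273776447 [7.193e-01 6.947e-01 1.000e-04 1.000e-04]
scene knob pred [136.3 196.6] seen 40 138.7 195.75
scene knob pred [318.5 180.2] seen 32 318.125 179.46875
top knob pred [342.2 156.4] seen 34 339.0 158.3235294117647
top knob pred [198.5 150.6] seen 30 199.66666666666666 150.73333333333332
dx 2.9 dy 0.0 dz 36.6 twist 0.0 |37|
```

Call:
carry_out --plan '[{"dx": 1,"dy": 0,"dz": 6,"twist": 0,"fingers": 1},{"dx": 2,"dy": 0,"dz": 14,"twist": 0,"fingers": 1},{"dx": 3,"dy": 0,"dz": 23,"twist": 0,"fingers": 1},{"dx": 3,"dy": 0,"dz": 31,"twist": 0,"fingers": 1},{"dx": 3,"dy": 0,"dz": 37,"twist": 0,"fingers": 1}]'

```text
clock: 26.57
eef_pos: [0.6461, -0.0538, 0.1421]
tool_rot: [0.719, 0.695, -0.001, -0.001]
ft_force: [0.2, -0.4, -6.3]
grip_width: 0.0223
grasp_force: 59.7
```

Call:
carry_out --plan '[{"dx": 0,"dy": 0,"dz": 1,"twist": 0,"fingers": 1},{"dx": 0,"dy": 0,"dz": 3,"twist": 0,"fingers": 1},{"dx": 0,"dy": 0,"dz": 5,"twist": 0,"fingers": 1},{"dx": 0,"dy": 0,"dz": 7,"twist": 0,"fingers": 1},{"dx": 0,"dy": 0,"dz": 9,"twist": 0,"fingers": 1}]'

```text
clock: 26.98
eef_pos: [0.6474, -0.0541, 0.1357]
tool_rot: [0.719, 0.695, 0.0, 0.0]
ft_force: [-0.0, -0.4, -6.0]
grip_width: 0.0222
grasp_force: 59.7
```

Call:
carry_out --plan '[{"dx": 0,"dy": 0,"dz": 1,"twist": 0,"fingers": 1},{"dx": 0,"dy": 0,"dz": 2,"twist": 0,"fingers": 1},{"dx": 0,"dy": 0,"dz": 3,"twist": 0,"fingers": 1},{"dx": 0,"dy": 0,"dz": 3,"twist": 0,"fingers": 1},{"dx": 0,"dy": 0,"dz": 3,"twist": 0,"fingers": 1}]'

```text
clock: 27.4
eef_pos: [0.6471, -0.054, 0.1323]
tool_rot: [0.719, 0.695, 0.0, 0.0]
ft_force: [0.2, -1.3, -5.9]
grip_width: 0.0225
grasp_force: 59.7
```

```bash
python3 -c "
from h import *
ft(6)"
```

```text
F [-0.14 -0.15 -5.62] [0.33 0.2  0.37] T [-0.001 -0.009  0.014] [0.038 0.024 0.041] Tclose -0.002
[ 0.64711648 -0.05406341  0.13241313] -2.0024702275720556 [7.194e-01 6.946e-01 1.000e-04 1.000e-04]
```

Call:
carry_out --plan '[{"dx": 0,"dy": 0,"dz": 0.5,"twist": 0,"fingers": 1},{"dx": 0,"dy": 0,"dz": 1,"twist": 0,"fingers": 1},{"dx": 0,"dy": 0,"dz": 1.5,"twist": 0,"fingers": 1},{"dx": 0,"dy": 0,"dz": 1.5,"twist": 0,"fingers": 1},{"dx": 0,"dy": 0,"dz": 1.5,"twist": 0,"fingers": 1}]'

```text
clock: 28.12
eef_pos: [0.6473, -0.054, 0.1317]
tool_rot: [0.719, 0.695, 0.0, 0.0]
ft_force: [-1.6, 0.2, 0.0]
grip_width: 0.0221
grasp_force: 60.2
```

```bash
python3 -c "
from h import *
ft(6)"
```

```text
F [-1.98  0.53  2.01] [0.15 0.61 0.76] T [ 0.045  0.433 -0.069] [0.033 0.047 0.017] Tclose 0.086
[ 0.64727136 -0.05403372  0.1316205 ] -1.998559246851272 [7.193e-01 6.947e-01 3.000e-04 4.000e-04]
```

Call:
carry_out --plan '[{"dx": 0,"dy": 0,"dz": 0,"twist": 0,"fingers": 0.4},{"dx": 0,"dy": 0,"dz": 0,"twist": 0,"fingers": 0.3},{"dx": 0,"dy": 0,"dz": 0,"twist": 0,"fingers": 0.2},{"dx": 0,"dy": 0,"dz": 0,"twist": 0,"fingers": 0.1},{"dx": 0,"dy": 0,"dz": 0,"twist": 0,"fingers": 0}]'

```text
clock: 28.83
eef_pos: [0.6472, -0.0541, 0.1307]
tool_rot: [0.719, 0.695, 0.0, 0.0]
ft_force: [0.0, -0.1, 0.6]
grip_width: 0.0425
grasp_force: 0.0
```

Call:
carry_out --plan '[{"dx": 0,"dy": 0,"dz": 0,"twist": 0,"fingers": 0},{"dx": 0,"dy": 0,"dz": 0,"twist": 0,"fingers": 0},{"dx": 0,"dy": 0,"dz": 0,"twist": 0,"fingers": 0},{"dx": 0,"dy": 0,"dz": 0,"twist": 0,"fingers": 0},{"dx": 0,"dy": 0,"dz": 0,"twist": 0,"fingers": 0}]'

```text
clock: 29.25
eef_pos: [0.6471, -0.054, 0.1308]
tool_rot: [0.719, 0.695, 0.0, 0.0]
ft_force: [-0.2, 0.4, 0.2]
grip_width: 0.0429
grasp_force: 0.0
```

```bash
cat > k.py <<'E'
from h import *
p=np.array([.6472,-.054,.150]);a=np.radians(-2.0);Y=np.array([-np.sin(a),np.cos(a),0])
c=camera("scene");h=cv2.cvtColor(c['image'],cv2.COLOR_RGB2HSV)
for t in(-.278,.184):
    q=proj(c,p+Y*t);u,v=q.astype(int)
    g=h[v-12:v+12,u-12:u+12];m=(g[...,0]>18)&(g[...,0]<30)&(g[...,1]>110)&(g[...,2]>110);y,x=np.nonzero(m)
    print("knob pred",q.round(1),"seen",len(x),x.mean()+u-12 if len(x) else 0,y.mean()+v-12 if len(x) else 0)
E
python3 k.py; python3 -c "
from h import *
ft(3);print(bot.get_obs()['grip_width'])"
```

```text
knob pred [141.8 210.9] seen 36 143.97222222222223 209.97222222222223
knob pred [317.4 194.5] seen 31 317.06451612903226 193.96774193548387
F [ 0.23 -0.    0.03] [0.29 0.29 0.32] T [-0.056  0.003 -0.03 ] [0.035 0.023 0.019] Tclose -0.055
[ 0.64704659 -0.05401481  0.13080769] -1.9982420173033335 [ 0.7193  0.6947  0.     -0.    ]
0.042654706739508566
```

The bar rests level in the forks with the fingers free. Retreating straight up.

Call:
carry_out --plan '[{"dx": 0,"dy": 0,"dz": -5,"twist": 0,"fingers": 0},{"dx": 0,"dy": 0,"dz": -15,"twist": 0,"fingers": 0},{"dx": 0,"dy": 0,"dz": -30,"twist": 0,"fingers": 0},{"dx": 0,"dy": 0,"dz": -55,"twist": 0,"fingers": 0},{"dx": 0,"dy": 0,"dz": -85,"twist": 0,"fingers": 0}]'

```text
clock: 29.87
eef_pos: [0.646, -0.0539, 0.2158]
tool_rot: [0.719, 0.695, -0.001, -0.001]
ft_force: [-0.2, 0.1, -0.3]
grip_width: 0.0428
grasp_force: 0.0
```

Call:
carry_out --plan '[{"dx": 0,"dy": 0,"dz": -20,"twist": 0,"fingers": 0},{"dx": 0,"dy": 0,"dz": -40,"twist": 0,"fingers": 0},{"dx": 0,"dy": 0,"dz": -40,"twist": 0,"fingers": 0},{"dx": 0,"dy": 0,"dz": -40,"twist": 0,"fingers": 0},{"dx": 0,"dy": 0,"dz": -40,"twist": 0,"fingers": 0}]'

```text
clock: 30.28
eef_pos: [0.6468, -0.054, 0.2555]
tool_rot: [0.719, 0.695, -0.0, -0.0]
ft_force: [0.8, -0.2, 0.2]
grip_width: 0.0427
grasp_force: 0.0
```

```bash
python3 k.py && python3 k.py; python3 -c "
from h import *
print(pose(), bot.get_obs()['clock'])"
```

```text
knob pred [141.8 210.9] seen 35 143.97142857142856 209.82857142857142
knob pred [317.4 194.5] seen 28 317.07142857142856 193.60714285714286
knob pred [141.8 210.9] seen 36 143.91666666666666 209.86111111111111
knob pred [317.4 194.5] seen 31 317.06451612903226 193.90322580645162
(array([ 0.64628906, -0.05395855,  0.25425077]), np.float64(-1.9964864767328359)) 30.3833
```

The bar is still and level, and the robot is clear.

```bash
python3 -c "
from h import *
print(job_done())"
```

```text
the job is handed in; nothing more can be done
None
```

The job is handed in at about 30 s of the 72 s allowed: a bangle stack stands in each bay, and the bar, gripped at its balance point about 47 mm from the middle, lies level and still in both forks with the robot clear; the verdict was not shown.

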